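Stack three handle blanks in a drilling jig and snap the guide plate shut

TASK

Stack the three hardwood blanks flat and squarely on the yellow mark of the drilling jig, dark one at the bottom, light one in the middle, red one on top, all edges flush; lay each down gently and let go of it before fetching the next. Then swing the hinged guide plate over the pile and press its red end down until it snaps under the catch and is held fully shut. Leave the glue bottle, the tape measure and the hammer where they are.

Things in the scene. Friction and masses are not known exactly. Their poses are not given: they have to be found in the camera images.
- dark_blank: dark brown wooden blank, 120 (its x) x 40 (its y) x 20 mm (its z), about 85 g, lying flat loose on the bench; origin at the centre of its underside
- light_blank: pale wooden blank, same size and origin as the dark one, about 70 g
- red_blank: red wooden blank, same size and origin as the dark one, about 80 g
- jig_mark (a point): centre of the yellow 120 x 40 mm rectangle on the jig's plywood bed, on the bed's upper face, 18 mm above the bench. Axes: y along the rectangle's 120 mm towards the hinge, x along its 40 mm, z up. Bed 110 (x) x 260 (y) mm, fixed
- guide_hinge (a point): middle of the guide plate's hinge axis, at y = 95 mm from jig_mark, 65 mm above the bed; axes as jig_mark, the hinge axis runs along x. Two steel cheeks, 12 (x) x 22 (y) mm at x = +-36 mm, carry it and stand 74 mm above the bed
- roller (a point): middle of the catch: a black sprung roller, 16 mm diameter, 44 mm long, along x, at y = -105 mm from jig_mark, 73 mm above the bed; it yields towards -y. Behind it stands a steel post, 50 (x) x 12 (y) mm at y = -122 mm, 84 mm above the bed
- guide (a joint): angle of the aluminium guide plate (50 mm wide, 6 thick, 195 long from the hinge axis): 0 shut, level, 2 mm above a pile of three blanks; 1.57 upright; 1.9 fully open, leaning away from the mark. Friction holds it open; pushed below about 1.2 it falls and rests on the roller at about 0.07, not yet held; 6 to 8 N on the red end snaps it past the roller to 0
- guide_pad (a point): centre of the red 50 x 34 mm end of the guide plate, on the face that is uppermost when shut, 174 mm from the hinge axis; the place to press. When shut it is 68 mm above the bed; the plate's centre plane lies 3 mm below it
- glue: yellow glue bottle with orange cap, 60 mm diameter, 170 mm tall, standing, origin under its centre; leave alone
- tape: blue tape measure, 66 x 36 x 62 mm, standing on the bench, origin under its centre; leave alone
- hammer: hammer 260 mm long lying along its x; leave alone
There are look-alikes about, which are no part of the job. Leave any purple look-alike of the light_blank alone. Of the things shaped like the red_blank, the red one is meant.

How it is judged (in metres and radians):
On the way, in this order (a step that is already met when the one before it is completed fails the run):
1. the dark blank lies flat on the yellow mark, let go (x of dark_blank in the frame of jig_mark between -0.008 and 0.008 m and y of dark_blank in the frame of jig_mark between -0.008 and 0.008 m and z of dark_blank in the frame of jig_mark between -0.004 and 0.004 m and angle between the x axis of dark_blank and the y axis of jig_mark, either way round below 0.08 rad and angle between dark_blank's own z axis and vertical below 0.06 rad and contact force between the fingers and dark_blank below 0.05 N and linear speed of dark_blank below 0.02 m/s), for 0.2 s.
2. the light blank lies squarely on the dark one, let go (all of step 1 and x of light_blank in the frame of dark_blank between -0.005 and 0.005 m and y of light_blank in the frame of dark_blank between -0.005 and 0.005 m and z of light_blank in the frame of dark_blank between 0.016 and 0.024 m and angle between the x axis of light_blank and the x axis of dark_blank, either way round below 0.07 rad and angle between light_blank's own z axis and vertical below 0.06 rad and contact force between the fingers and light_blank below 0.05 N and linear speed of light_blank below 0.02 m/s), for 0.2 s.
3. the red blank lies squarely on the light one, let go (all of step 2 and x of red_blank in the frame of light_blank between -0.005 and 0.005 m and y of red_blank in the frame of light_blank between -0.005 and 0.005 m and z of red_blank in the frame of light_blank between 0.016 and 0.024 m and angle between the x axis of red_blank and the x axis of light_blank, either way round below 0.07 rad and angle between red_blank's own z axis and vertical below 0.06 rad and contact force between the fingers and red_blank below 0.05 N and linear speed of red_blank below 0.02 m/s), for 0.2 s.
4. the guide plate is snapped shut under the catch (value of joint guide below 0.025 rad), for 0.2 s.
At the end, for the whole second after the job is handed in: The dark blank lies flat within 8 mm (x and y) and 0.08 rad of the yellow mark, the light one on it and the red one on that, each within 5 mm (x and y) and 0.07 rad of the one below; all at rest and let go; the guide plate is held under the catch (below 0.025 rad) (all of step 3 and value of joint guide below 0.025 rad and contact force between the fingers and guide below 0.05 N); the robot touches nothing.
It fails at once if the glue bottle, tape measure or hammer is moved more than 25 mm (distance of any of glue, tape, hammer from where it was at the start of the episode above 0.025 m).
It fails at once if a blank is dropped from more than 15 mm onto the jig ((horizontal distance between dark_blank and jig_mark below 0.06 m and z of dark_blank in the frame of jig_mark above 0.015 m and contact force between dark_blank and anything else below 0.01 N) or (horizontal distance between light_blank and jig_mark below 0.06 m and z of light_blank in the frame of jig_mark above 0.035 m and contact force between light_blank and anything else below 0.01 N) or (horizontal distance between red_blank and jig_mark below 0.06 m and z of red_blank in the frame of jig_mark above 0.055 m and contact force between red_blank and anything else below 0.01 N)).
It also fails if it takes over 72 s, if anything falls off the work surface, if the arm or the gripper's body presses on something with over 40 N, if the wrist force passes 120 N, or if a joint passes its speed limit or range.

ROBOT

A 6-joint arm with a two-finger parallel gripper is mounted at the origin on the work surface. World frame = base frame: x ahead of the robot, y to its left, z up, the work surface at z = 0. Lengths are in m, angles in degrees, forces in N, time in s.
With the tool pointing down it reaches from about 0.425 to 0.925 m from the base axis. Payload 12.5 kg.
Tool frame: the origin (TCP) lies at the centre of the arm's flange, where the gripper is bolted on; the fingertips stand 173 mm ahead of it and the grasp point (between the pads) lies ahead of it (r.grip_point_offset is the z of the grasp point in the tool frame, in m); z points along the fingers, y is the line along which they close (so a half turn about z gives the same grasp; the last joint's range is limited). The gripper opens to 85 mm and grips with 20 to 120 N. Pads are 22 mm wide; open, the fingers measure 114 mm over their backs; the gripper's body (76 mm by 85 mm) begins 54 mm behind the grasp point. The pads swing forward as they close: fully open they stand 13 mm farther back than shut.
Start: joints at [59.152, 28.126, 89.318, -0, 62.55, -6.05], TCP at [0.262, 0.567, 0.405] pointing down, gripper open.
Joint ranges: [-177.58, 177.58], [-47.91, 125.51], [2.72, 160], [-65.01, 245.01], [3.68, 167.84], [-153.87, 153.87]. Speed limits (degrees/s): [127.2, 127.2, 159.86, 180, 180, 180].

INTERFACE

Orientations are given as [roll, pitch, yaw] about the fixed x, y, z axes, in that order (R = Rz(yaw) Ry(pitch) Rx(roll)).
In Python, from workcell import r gives the robot as it stands.
- The arm moves only by the tool drive_tool, never from a script. Its arguments are lists of equal length, an entry for each row: "dp": the shift along the world's x, y, z in cm, a list of three; "rot": the turn, a rotation vector about the world's x, y, z in rad, a list of three; "claw": the opening, from -1 (shut) to 1 (fully open). A call has 1 to 12 rows; each row shifts and turns the commanded pose from where the row before left it; what a row does not reach is not made up. A row lasts 1/10 s, in which the tool goes at most 50 mm and 8.59 degrees, less where a joint would pass 70% of its speed; a pose out of reach is approached as far as the arm can. A call with a gripper value outside its range is refused whole. The fingers move at their own pace and stop on an object; "squeeze" is the grip in N (left out, the last holds). Time passes only in rows, so rows that do not move let the fingers close. It gives the time, the measured TCP pose, the force and the opening at its end, in the units of the state.
- r.sense(): the state, without advancing time (a new reading comes with each control period).
- r.snapshot(name): name is "side" or "top"; returns a dict with "image" (480x640x3 uint8, red, green, blue), "mtx" (3x3 intrinsics, pixels), "rvec" (rotation vector, rad) and "tvec" (3), from world to camera coordinates, as OpenCV has them. Camera axes: x right, y down, z forward; pixel columns grow to the right and rows downward; lengths in m; the calibration is good to about 2 mm. A picture is of the moment at which its call begins. There is no depth.
- r.job_done(): hands the job in, once; it reports no verdict.
The state is a dict: "t": time; "q": joint angles; "qvel": joint speeds; "joint_efforts": joint torques, N m; "tcp_pos": TCP position; "tool_rot": TCP orientation; "contact_force": force on the tool from outside, world axes, zero at the start; "wrist_torque": the same for the moment, N m; "width": finger opening in m.
Only numpy, scipy, OpenCV 4.12 (cv2) and the standard library are available. Lean on these libraries where they do the work, as an engineer would, in place of code of your own. Each camera call takes 0.05 s, during which the arm holds its last target. There are 200 camera calls.

## Working session

There is one attempt and no reset: what is moved stays moved. The work goes in short steps, Python scripts to look and compute and a tool call to move; the robot and the scene stay as the last step left them, time stands still between calls to the robot, and variables do not carry over. Pictures are saved under pics/ and viewed, on a budget of 10 in all, crops included, one or two more only if the job needs it, and the job is handed in when it is done.

Besides the shell and the picture viewer there is one more tool, called after ">>>" as name(argument=value, ...), one argument or row to a line, values as JSON. drive_tool: Moves the arm, as the interface text tells. Its arguments: {"type":"object","properties":{"dp":{"type":"array"},"rot":{"type":"array"},"claw":{"type":"array"},"squeeze":{"type":"number"}},"required":["dp","rot","claw"]}

```bash
mkdir -p pics; cat > h.py <<'E'
import numpy as np, cv2
from workcell import r
def snap(n,f=None):
    s=r.snapshot(n); np.savez(f'{n}.npz',**{k:np.array(s[k]) for k in('image','mtx','rvec','tvec')})
    if f: cv2.imwrite('pics/'+f,cv2.cvtColor(s['image'],cv2.COLOR_RGB2BGR))
    return s
def load(n): return np.load(f'{n}.npz')
def ray(s,uv):
    R=cv2.Rodrigues(np.array(s['rvec'],float))[0]; t=np.array(s['tvec'],float).ravel()
    d=R.T@np.linalg.inv(np.array(s['mtx']))@np.array([uv[0],uv[1],1.]); return -R.T@t,d
def onz(s,uv,z):
    c,d=ray(s,uv); return c+d*(z-c[2])/d[2]
def proj(s,p):
    return cv2.projectPoints(np.array(p,float).reshape(-1,1,3),np.array(s['rvec'],float),np.array(s['tvec'],float),np.array(s['mtx'],float),None)[0].reshape(-1,2)
def crop(s,u,v,w,h,k,f):
    im=cv2.cvtColor(np.array(s['image']),cv2.COLOR_RGB2BGR)[v:v+h,u:u+w]
    cv2.imwrite('pics/'+f,cv2.resize(im,None,fx=k,fy=k,interpolation=cv2.INTER_CUBIC))
E
python3 - <<'E'
from h import *
for n in('top','side'):
    s=snap(n,n+'0.png'); print(n,ray(s,(320,240)),s['mtx'][0][0])
print(r.sense(),r.grip_point_offset)
E
```

```text
top (array([ 0.40352288, -0.06506034,  1.41407418]), array([ 0.11360807, -0.02065546, -0.99366189])) 583.9153296222886
side (array([0.4716207 , 0.63780994, 0.88044844]), array([ 0.12763338, -0.67125   , -0.73022159])) 579.3424513982081
{'t': 0.1, 'q': array([ 5.91514248e+01,  2.81603450e+01,  8.93490119e+01,  1.13332421e-03,
        6.25531657e+01, -6.04977037e+00]), 'qvel': array([-0.05296216, -0.10335414, -0.19332685, -0.10627506,  0.04663474,
        0.00720859]), 'joint_efforts': array([ 3.47343645e-03, -6.19452524e+01, -2.62026751e+01, -3.77544507e-05,
        2.97260354e-03,  8.61283866e-06]), 'tcp_pos': array([0.26209284, 0.56733878, 0.40417558]), 'tool_rot': array([-1.79937931e+02, -7.58899532e-03,  1.55200668e+02]), 'contact_force': array([-0.18963978, -0.64115736, -0.17398862]), 'wrist_torque': array([ 0.02072906, -0.0187893 ,  0.0055702 ]), 'width': 0.08540167363006754} 0.1547
```

View pics/top0.png

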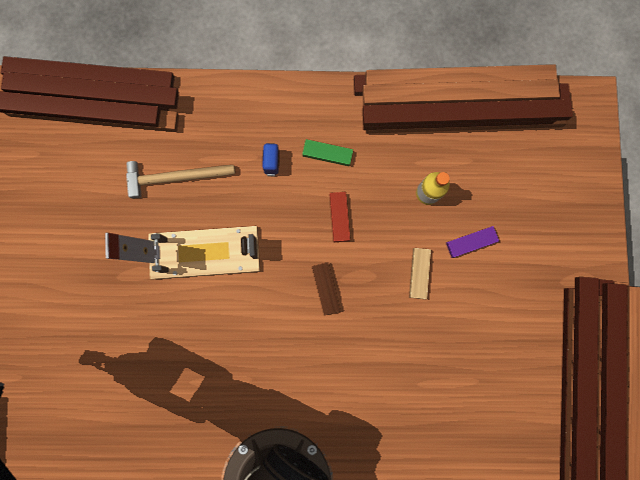

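View pics/side0.png

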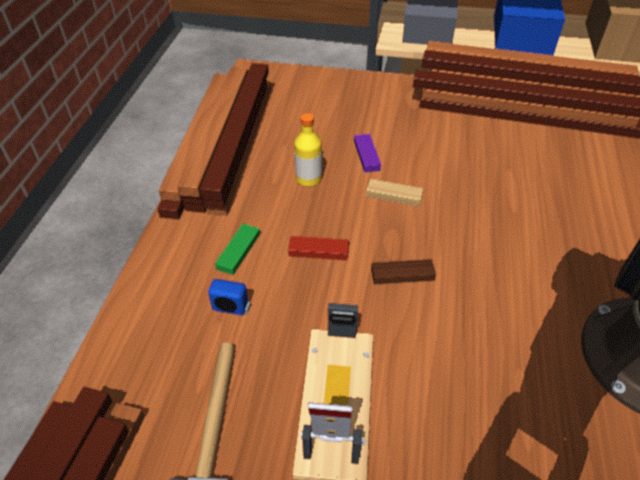

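Top view: dark blank (327,289), light (421,274), red (340,217). The look-alikes are purple (473,242), green (328,153) and some dark planks at the borders. The jig is at (205,252), with the hinge on the left and the roller on the right at (249,246). I choose the three by colour and check them in a close crop.

```bash
python3 - <<'E'
from h import *
s=load('top')
crop(s,300,180,160,150,5,'b.png'); crop(s,100,215,170,75,4.7,'j.png')
a=cv2.imread('pics/b.png');b=cv2.imread('pics/j.png')
for u,v in((327,289),(421,274),(340,217),(345,260)): print(s['image'][v,u],onz(s,(u,v),.02))
E
```

```text
[91 57 36] [ 0.44601502 -0.11179623  0.02      ]
[208 173 120] [ 0.48403897 -0.33642144  0.02      ]
[164  63  44] [ 0.61944654 -0.14186392  0.02      ]
[183 114  71] [ 0.51548176 -0.15434491  0.02      ]
```

View pics/b.png

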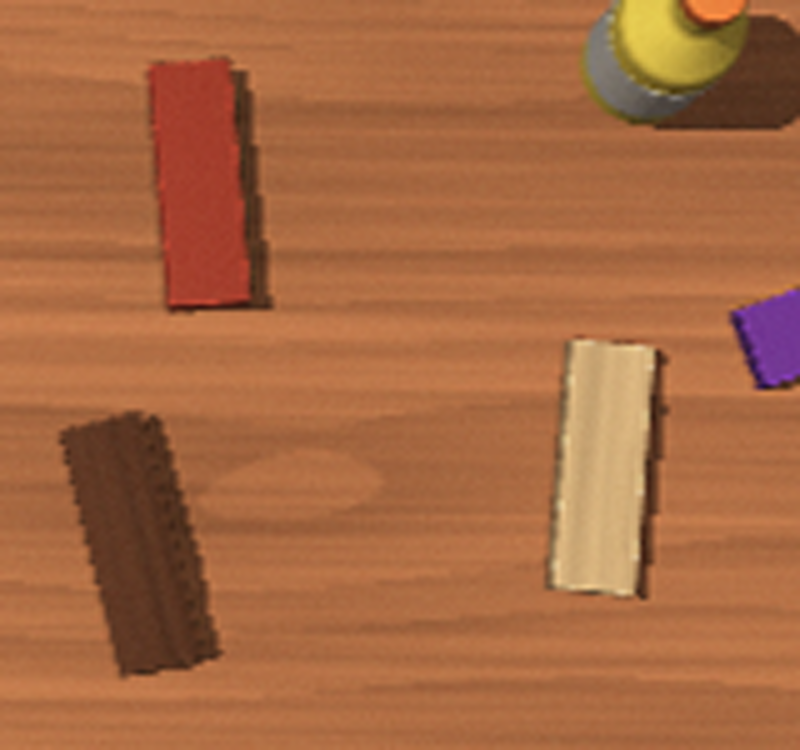

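View pics/j.png

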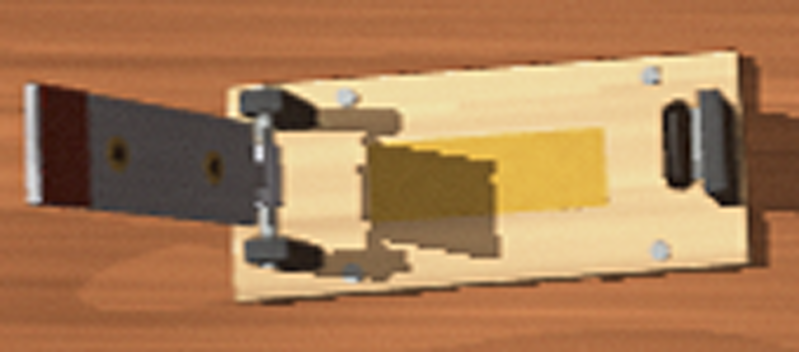

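Red corners in the crop: (150,66), (230,60), (250,300), (168,304). Dark: (62,433), (142,415), (194,660), (124,675), with a shadow on its right side. Light: (573,341), (657,346), (637,596), (552,588). Bed corners: (228,88), (738,51), (752,264), (236,300). Yellow corners: (370,143), (603,128), (608,204), (372,222).

```bash
cat >> h.py <<'E'
def fit(s,px,z,L,W,k,o,):
    # px: 4 corners in order; rigid fit of LxW rect; returns centre, long-axis angle deg, residual mm
    P=np.array([onz(s,((u+.5)/k-.5+o[0],(v+.5)/k-.5+o[1]),z)[:2] for u,v in px])
    c=P.mean(0); e=[P[(i+1)%4]-P[i] for i in range(4)]
    l=[np.linalg.norm(x) for x in e]; i=0 if l[0]+l[2]>l[1]+l[3] else 1
    d=e[i]-e[i+2]; a=np.degrees(np.arctan2(d[1],d[0])); a=(a+90)%180-90
    return c.round(4),round(a,2),(np.array(l)*1000).round(1)
E
python3 - <<'E'
from h import *
s=load('top')
o=(300,180)
print('red',fit(s,[(150,66),(230,60),(250,300),(168,304)],.02,.12,.04,5,o))
print('dark',fit(s,[(62,433),(142,415),(194,660),(124,675)],.02,.12,.04,5,o))
print('light',fit(s,[(573,341),(657,346),(637,596),(552,588)],.02,.12,.04,5,o))
print('bed',fit(s,[(228,88),(738,51),(752,264),(236,300)],.018,.26,.11,4.7,(100,215)))
print('mark',fit(s,[(370,143),(603,128),(608,204),(372,222)],.018,.12,.04,4.7,(100,215)))
print('pad/hinge', onz(s,(100+262/4.7,215+175/4.7),.083), onz(s,(100+680/4.7,215+145/4.7),.091))
E
```

```text
red (array([ 0.622 , -0.1406]), np.float64(4.78), array([ 39.1, 117.8,  39.5, 116.7]))
dark (array([ 0.4469, -0.1086]), np.float64(13.73), array([ 39.2, 118.4,  33.8, 117.9]))
light (array([ 0.4864, -0.3354]), np.float64(-5.56), array([ 40.6, 120.1,  40.7, 118.7]))
bed (array([0.5312, 0.1836]), np.float64(-85.22), array([259.9, 109.4, 260.1, 108. ]))
mark (array([0.5317, 0.184 ]), np.float64(-85.27), array([118.3,  39. , 119.4,  40.3]))
pad/hinge [0.52317054 0.28062872 0.083     ] [0.53934327 0.07839514 0.091     ]
```

>>> drive_tool(
  dp=[
    [2,-4.2,0.6],
    [2,-4.2,0.6],
    [2,-4.2,0.6],
    [2,-4.2,0.6],
    [2,-4.2,0.6],
    [2,-4.2,0.6],
    [2,-4.2,0.6],
    [2,-4.2,0.6],
    [2,-4.2,0.6],
    [1.8,-3.9,0.6],
  ],
  rot=[
    [0,0,0.066],
    [0,0,0.066],
    [0,0,0.066],
    [0,0,0.066],
    [0,0,0.066],
    [0,0,0.066],
    [0,0,0.066],
    [0,0,0.066],
    [0,0,0.066],
    [0,0,0.066],
  ],
  claw=[1,1,1,1,1,1,1,1,1,1],
  squeeze=40,
)

```text
t: 1.1
tcp_pos: [0.4606, 0.1484, 0.4649]
tool_rot: [180.0, -0.0, -166.8]
contact_force: [1.0, 1.2, -0.8]
width: 0.0857
```

>>> drive_tool(
  dp=[
    [-0.2,-3.7,-3.1],
    [-0.2,-3.7,-3.1],
    [-0.2,-3.7,-3.1],
    [-0.2,-3.7,-3.1],
    [-0.2,-3.7,-3.1],
    [-0.2,-3.7,-3.1],
    [0,-3.7,-3.0],
    [0,0,0],
  ],
  rot=[
    [0,0,0],
    [0,0,0],
    [0,0,0],
    [0,0,0],
    [0,0,0],
    [0,0,0],
    [0,0,0],
    [0,0,0],
  ],
  claw=[1,1,1,1,1,1,1,1],
)

```text
t: 1.9
tcp_pos: [0.4478, -0.1118, 0.2456]
tool_rot: [179.9, -0.2, -167.2]
contact_force: [-0.2, 0.8, 1.2]
width: 0.0855
```

>>> drive_tool(
  dp=[
    [-0.1,0.2,-2.2],
    [0,0,-2.0],
    [0,0,-1.8],
    [0,0,-1.2],
    [0,0,0],
    [0,0,0],
    [0,0,0],
    [0,0,0],
    [0,0,0],
    [0,0,0],
    [0,0,0],
  ],
  rot=[
    [0,0,0],
    [0,0,0],
    [0,0,0],
    [0,0,0],
    [0,0,0],
    [0,0,0],
    [0,0,0],
    [0,0,0],
    [0,0,0],
    [0,0,0],
    [0,0,0],
  ],
  claw=[1,1,1,1,1,-1,-1,-1,-1,-1,-1],
)

```text
t: 3.0
tcp_pos: [0.4472, -0.1066, 0.1776]
tool_rot: [-180.0, 0.1, -167.0]
contact_force: [0.5, 1.4, 8.4]
width: 0.039
```

```bash
python3 - <<'E'
from h import *
for i in range(2):
    s=snap('side' if i else 'top'); q=r.sense(); print(q['tcp_pos'],q['contact_force'],q['width'])
crop(s,340,220,130,100,6,'g1.png')
E
```

```text
[ 0.44721604 -0.10658644  0.17761761] [-0.84424089  1.411227    8.28205264] 0.039134285356618635
[ 0.4472236  -0.10660023  0.17759034] [0.09917997 1.48888952 9.33017333] 0.03875933062749986
```

View pics/g1.png

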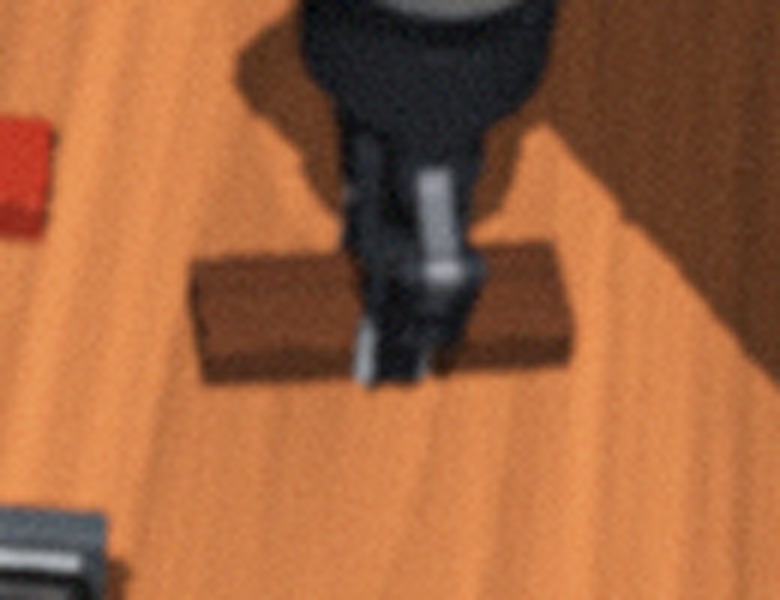

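>>> drive_tool(
  dp=[
    [0,0,1],
    [0,0,3],
    [0,0,4],
    [0,0,4],
    [0,0,2.2],
    [0,0,0],
  ],
  rot=[
    [0,0,0],
    [0,0,0],
    [0,0,0],
    [0,0,0],
    [0,0,0],
    [0,0,0],
  ],
  claw=[-1,-1,-1,-1,-1,-1],
)

```text
t: 3.7
tcp_pos: [0.4471, -0.1065, 0.3221]
tool_rot: [-179.8, 0.3, -167.0]
contact_force: [-0.1, 0.4, -2.5]
width: 0.039
```

>>> drive_tool(
  dp=[
    [0.7,2.42,0],
    [0.7,2.42,0],
    [0.7,2.42,0],
    [0.7,2.42,0],
    [0.7,2.42,0],
    [0.7,2.42,0],
    [0.7,2.42,0],
    [0.7,2.42,0],
    [0.7,2.42,0],
    [0.7,2.42,0],
    [0.7,2.42,0],
    [0.73,2.42,0],
  ],
  rot=[
    [0,0,-0.143],
    [0,0,-0.143],
    [0,0,-0.143],
    [0,0,-0.143],
    [0,0,-0.143],
    [0,0,-0.143],
    [0,0,-0.143],
    [0,0,-0.143],
    [0,0,-0.143],
    [0,0,-0.143],
    [0,0,-0.143],
    [0,0,-0.142],
  ],
  claw=[-1,-1,-1,-1,-1,-1,-1,-1,-1,-1,-1,-1],
)

```text
t: 4.9
tcp_pos: [0.5313, 0.1848, 0.3179]
tool_rot: [-179.9, 0.0, 94.4]
contact_force: [-0.2, -0.9, -0.6]
width: 0.0393
```

>>> drive_tool(
  dp=[
    [0,0,-2],
    [0,0,-4],
    [0,0,-2],
    [0,0,0],
    [0,0,0],
  ],
  rot=[
    [0,0,0],
    [0,0,0],
    [0,0,0],
    [0,0,0],
    [0,0,0],
  ],
  claw=[-1,-1,-1,-1,-1],
)

```text
t: 5.4
tcp_pos: [0.5314, 0.1837, 0.2386]
tool_rot: [-179.9, 0.0, 94.8]
contact_force: [-0.4, -0.4, -0.5]
width: 0.0394
```

```bash
python3 - <<'E'
from h import *
s=snap('side'); q=r.sense(); print(q['tcp_pos'],q['tool_rot'],q['contact_force'],q['width'])
crop(s,270,280,150,190,3.1,'p1.png')
E
```

```text
[0.53161024 0.18376572 0.23939829] [ 1.79960695e+02 -4.20346799e-03  9.47481169e+01] [ 0.131867    0.11542172 -0.18009804] 0.03906811066510967
```

View pics/p1.png

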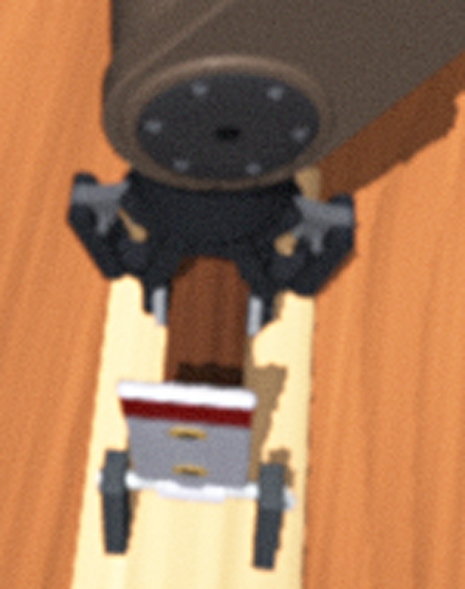

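>>> drive_tool(
  dp=[
    [0,0,-2],
    [0,0,-1.3],
    [0,0,-0.7],
    [0,0,-0.2],
    [0,0,0],
    [0,0,0],
  ],
  rot=[
    [0,0,0],
    [0,0,0],
    [0,0,0],
    [0,0,0],
    [0,0,0],
    [0,0,0],
  ],
  claw=[-1,-1,-1,-1,-1,-1],
)

```text
t: 6.05
tcp_pos: [0.5316, 0.1838, 0.1972]
tool_rot: [180.0, -0.0, 94.8]
contact_force: [0.6, 0.1, -0.7]
width: 0.0388
```

>>> drive_tool(
  dp=[
    [0,0,-0.1],
    [0,0,-0.07],
    [0,0,0],
    [0,0,0],
  ],
  rot=[
    [0,0,0],
    [0,0,0],
    [0,0,0],
    [0,0,0],
  ],
  claw=[-1,-1,-1,-1],
)

```text
t: 6.45
tcp_pos: [0.5315, 0.1838, 0.1957]
tool_rot: [179.9, -0.0, 94.8]
contact_force: [-0.3, 0.4, 5.4]
width: 0.0389
```

>>> drive_tool(
  dp=[
    [0,0,0],
    [0,0,0],
    [0,0,0],
    [0,0,0],
    [0,0,2],
    [0,0,4],
    [0,0,4],
    [0,0,2.5],
    [0,0,0],
  ],
  rot=[
    [0,0,0],
    [0,0,0],
    [0,0,0],
    [0,0,0],
    [0,0,0],
    [0,0,0],
    [0,0,0],
    [0,0,0],
    [0,0,0],
  ],
  claw=[0.4,0.8,0.8,1,1,1,1,1,1],
)

```text
t: 7.35
tcp_pos: [0.5317, 0.1839, 0.3234]
tool_rot: [179.7, -0.0, 94.8]
contact_force: [0.1, 1.0, 0.5]
width: 0.0853
```

>>> drive_tool(
  dp=[
    [-0.38,-4.33,0],
    [-0.38,-4.33,0],
    [-0.38,-4.33,0],
    [-0.38,-4.33,0],
    [-0.38,-4.33,0],
    [-0.38,-4.33,0],
    [-0.38,-4.33,0],
    [-0.38,-4.33,0],
    [-0.37,-4.33,0],
    [-0.37,-4.33,0],
    [-0.37,-4.33,0],
    [-0.36,-4.29,0],
  ],
  rot=[
    [0,0,0.116],
    [0,0,0.116],
    [0,0,0.116],
    [0,0,0.116],
    [0,0,0.116],
    [0,0,0.116],
    [0,0,0.116],
    [0,0,0.116],
    [0,0,0.116],
    [0,0,0.116],
    [0,0,0.116],
    [0,0,0.115],
  ],
  claw=[1,1,1,1,1,1,1,1,1,1,1,1],
)

```text
t: 8.55
tcp_pos: [0.4857, -0.3372, 0.319]
tool_rot: [179.9, -0.1, 174.7]
contact_force: [1.5, 0.9, 0.6]
width: 0.0857
```

>>> drive_tool(
  dp=[
    [0,0,-2],
    [0,0,-4],
    [0,0,-2],
    [0,0,0],
    [0,0,0],
  ],
  rot=[
    [0,0,0],
    [0,0,0],
    [0,0,0],
    [0,0,0],
    [0,0,0],
  ],
  claw=[1,1,1,1,1],
)

```text
t: 9.05
tcp_pos: [0.4864, -0.3355, 0.2398]
tool_rot: [180.0, -0.0, 174.5]
contact_force: [-0.1, 0.1, -0.0]
width: 0.0853
```

```bash
python3 - <<'E'
from h import *
q=r.sense(); print(q['tcp_pos'],q['tool_rot'],q['contact_force'],q['width'])
s=snap('top'); crop(s,160,215,110,80,7,'d1.png')
E
```

```text
[ 0.48640821 -0.335475    0.23979239] [ 1.79962107e+02 -4.63915298e-02  1.74456739e+02] [-0.06590529  0.1448352  -0.04164949] 0.08528245176185757
```

View pics/d1.png

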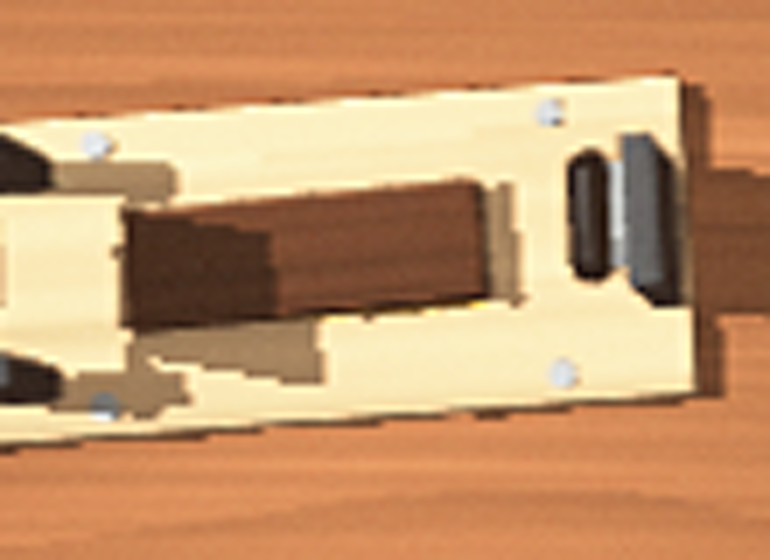

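Dark blank on the mark: top-face corners at (124,212), (476,182), (485,298), (128,330) in the 7x crop. A thin yellow line still shows along its lower edge. I'll fit it and grasp the light blank.

```bash
python3 - <<'E'
from h import *
s=load('top')
print(fit(s,[(124,212),(476,182),(485,298),(128,330)],.038,.12,.04,7,(160,215)))
E
```

```text
(array([0.5313, 0.1819]), np.float64(-84.28), array([118.4,  39.4, 119.7,  39.9]))
```

>>> drive_tool(
  dp=[
    [0,0,-2],
    [0,0,-2.0],
    [0,0,-1.5],
    [0,0,-0.7],
    [0,0,0],
    [0,0,0],
    [0,0,0],
    [0,0,0],
    [0,0,0],
    [0,0,0],
    [0,0,0],
  ],
  rot=[
    [0,0,0],
    [0,0,0],
    [0,0,0],
    [0,0,0],
    [0,0,0],
    [0,0,0],
    [0,0,0],
    [0,0,0],
    [0,0,0],
    [0,0,0],
    [0,0,0],
  ],
  claw=[1,1,1,1,1,-1,-1,-1,-1,-1,-1],
)

```text
t: 10.2
tcp_pos: [0.4864, -0.3355, 0.1788]
tool_rot: [-180.0, 0.1, 174.5]
contact_force: [-0.8, 0.2, 5.9]
width: 0.0391
```

>>> drive_tool(
  dp=[
    [0,0,1],
    [0,0,3],
    [0,0,4],
    [0,0,4],
    [0,0,2.2],
    [0,0,0],
  ],
  rot=[
    [0,0,0],
    [0,0,0],
    [0,0,0],
    [0,0,0],
    [0,0,0],
    [0,0,0],
  ],
  claw=[-1,-1,-1,-1,-1,-1],
)

```text
t: 10.8
tcp_pos: [0.4864, -0.3354, 0.3239]
tool_rot: [-179.8, 0.3, 174.5]
contact_force: [0.6, -0.3, -1.9]
width: 0.0391
```

>>> drive_tool(
  dp=[
    [0.38,4.33,0],
    [0.38,4.33,0],
    [0.38,4.33,0],
    [0.38,4.33,0],
    [0.38,4.33,0],
    [0.38,4.33,0],
    [0.38,4.33,0],
    [0.38,4.33,0],
    [0.37,4.33,0],
    [0.37,4.33,0],
    [0.37,4.33,0],
    [0.35,4.17,0],
  ],
  rot=[
    [0,0,-0.116],
    [0,0,-0.116],
    [0,0,-0.116],
    [0,0,-0.116],
    [0,0,-0.116],
    [0,0,-0.116],
    [0,0,-0.116],
    [0,0,-0.116],
    [0,0,-0.116],
    [0,0,-0.116],
    [0,0,-0.116],
    [0,0,-0.108],
  ],
  claw=[-1,-1,-1,-1,-1,-1,-1,-1,-1,-1,-1,-1],
)

```text
t: 12.0
tcp_pos: [0.5309, 0.1845, 0.3193]
tool_rot: [-179.9, 0.0, 94.9]
contact_force: [1.0, -0.8, -0.5]
width: 0.0394
```

>>> drive_tool(
  dp=[
    [0,0,-2],
    [0,0,-4],
    [0,0,-2],
    [0,0,-1],
    [0,0,0],
    [0,0,0],
  ],
  rot=[
    [0,0,0],
    [0,0,0],
    [0,0,0],
    [0,0,0],
    [0,0,0],
    [0,0,0],
  ],
  claw=[-1,-1,-1,-1,-1,-1],
)

```text
t: 12.6
tcp_pos: [0.5315, 0.1825, 0.2306]
tool_rot: [180.0, -0.0, 95.1]
contact_force: [0.2, -0.3, -0.5]
width: 0.039
```

>>> drive_tool(
  dp=[
    [0,0,-0.7],
    [0,0,-0.4],
    [0,0,-0.15],
    [0,0,-0.1],
    [0,0,0],
    [0,0,0],
  ],
  rot=[
    [0,0,0],
    [0,0,0],
    [0,0,0],
    [0,0,0],
    [0,0,0],
    [0,0,0],
  ],
  claw=[-1,-1,-1,-1,-1,-1],
)

```text
t: 13.2
tcp_pos: [0.5313, 0.1826, 0.2168]
tool_rot: [180.0, -0.0, 95.2]
contact_force: [-1.9, -0.6, 2.9]
width: 0.0388
```

>>> drive_tool(
  dp=[
    [0,0,0],
    [0,0,0],
    [0,0,0],
    [0,0,0],
    [0,0,2],
    [0,0,4],
    [0,0,4],
    [0,0,0.5],
    [0,0,0],
  ],
  rot=[
    [0,0,0],
    [0,0,0],
    [0,0,0],
    [0,0,0],
    [0,0,0],
    [0,0,0],
    [0,0,0],
    [0,0,0],
    [0,0,0],
  ],
  claw=[0.4,0.8,0.8,1,1,1,1,1,1],
)

```text
t: 14.1
tcp_pos: [0.5312, 0.1826, 0.3226]
tool_rot: [179.9, -0.0, 95.2]
contact_force: [-0.4, 0.2, 0.4]
width: 0.0853
```

>>> drive_tool(
  dp=[
    [0.75,-2.7,0],
    [0.75,-2.7,0],
    [0.75,-2.7,0],
    [0.75,-2.7,0],
    [0.75,-2.7,0],
    [0.75,-2.7,0],
    [0.75,-2.7,0],
    [0.75,-2.7,0],
    [0.75,-2.7,0],
    [0.75,-2.7,0],
    [0.75,-2.7,0],
    [0.81,-2.6,0],
  ],
  rot=[
    [0,0,0.13],
    [0,0,0.13],
    [0,0,0.13],
    [0,0,0.13],
    [0,0,0.13],
    [0,0,0.13],
    [0,0,0.13],
    [0,0,0.13],
    [0,0,0.13],
    [0,0,0.13],
    [0,0,0.13],
    [0,0,0.134],
  ],
  claw=[1,1,1,1,1,1,1,1,1,1,1,1],
)

```text
t: 15.3
tcp_pos: [0.6219, -0.1416, 0.3194]
tool_rot: [179.9, -0.2, -174.9]
contact_force: [0.5, 0.6, -1.2]
width: 0.0858
```

>>> drive_tool(
  dp=[
    [0,0,-2],
    [0,0,-4],
    [0,0,-2],
    [0,0,0],
    [0,0,0],
  ],
  rot=[
    [0,0,0],
    [0,0,0],
    [0,0,0],
    [0,0,0],
    [0,0,0],
  ],
  claw=[1,1,1,1,1],
)

```text
t: 15.8
tcp_pos: [0.622, -0.1404, 0.2407]
tool_rot: [180.0, -0.1, -175.2]
contact_force: [0.1, 0.2, -0.5]
width: 0.0855
```

```bash
python3 - <<'E'
from h import *
q=r.sense(); print(q['tcp_pos'],q['tool_rot'],q['contact_force'],q['width'])
s=snap('top'); crop(s,160,215,110,80,7,'d2.png')
E
```

```text
[ 0.62195171 -0.14041202  0.24074331] [ 1.79953451e+02 -9.14639095e-02 -1.75233909e+02] [ 0.10932429  0.23086582 -0.53648899] 0.0855403109523274
```

View pics/d2.png

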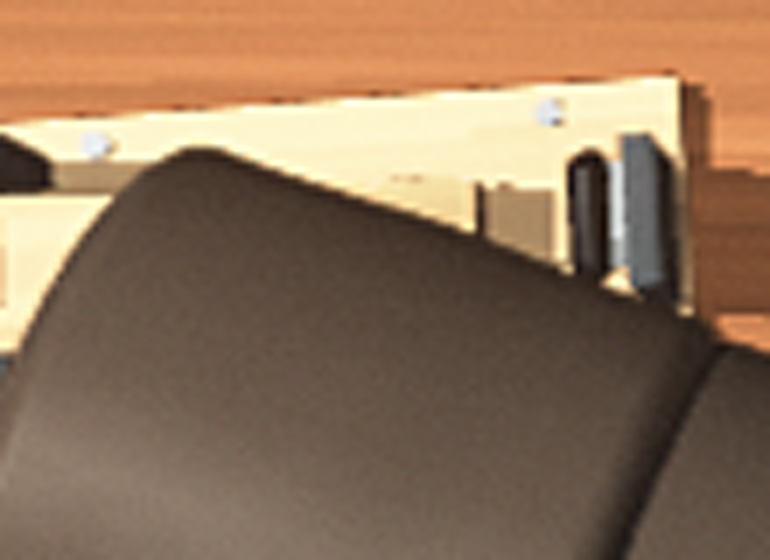

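The arm hides the pile from above. Only its corner at (477,182) shows in the crop. I'll check it with the side view.

```bash
python3 - <<'E'
from h import *
t=load('top'); print(onz(t,(477.5/7-.5+160,182.5/7-.5+215),.058))
a=np.radians(95.1);c=np.array([.5313,.1825]);y=np.array([np.cos(a),np.sin(a)]);x=np.array([y[1],-y[0]])
print('expected',c-y*.06+x*.02)
s=snap('side'); crop(s,295,320,90,110,7,'s2.png')
for z in(.018,.038,.058):
  print(z,((proj(s,[[*(c+i*y*.06+j*x*.02),z] for i,j in((-1,1),(-1,-1),(1,-1),(1,1))])-[295,320]+.5)*7).round())
E
```

```text
[0.55461241 0.12173709 0.058     ]
expected [0.55655448 0.12451542]
0.018 [[235. 305.]
 [399. 319.]
 [368. 791.]
 [189. 774.]]
0.038 [[235. 261.]
 [402. 275.]
 [371. 750.]
 [189. 734.]]
0.058 [[236. 216.]
 [406. 229.]
 [374. 709.]
 [189. 692.]]
```

View pics/s2.png

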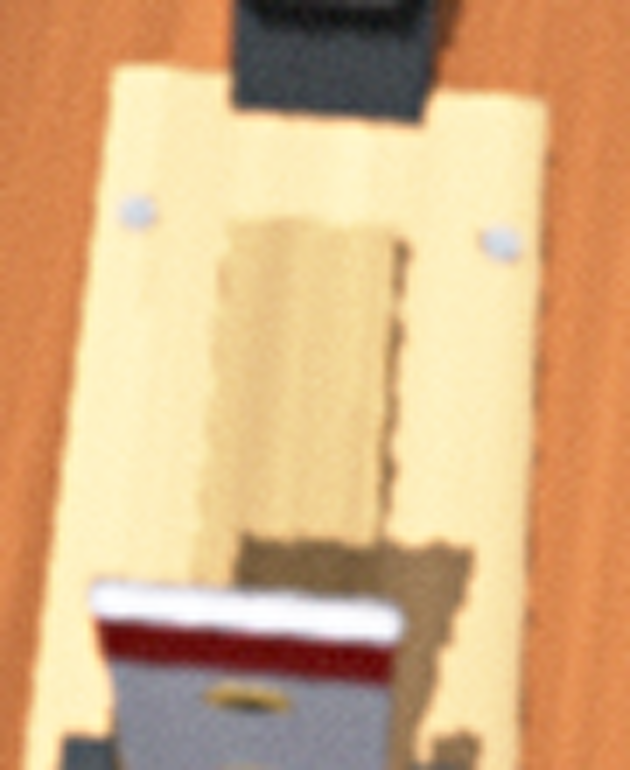

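>>> drive_tool(
  dp=[
    [0,0,-2],
    [0,0,-2.0],
    [0,0,-1.5],
    [0,0,-0.8],
    [0,0,0],
    [0,0,0],
    [0,0,0],
    [0,0,0],
    [0,0,0],
    [0,0,0],
    [0,0,0],
  ],
  rot=[
    [0,0,0],
    [0,0,0],
    [0,0,0],
    [0,0,0],
    [0,0,0],
    [0,0,0],
    [0,0,0],
    [0,0,0],
    [0,0,0],
    [0,0,0],
    [0,0,0],
  ],
  claw=[1,1,1,1,1,-1,-1,-1,-1,-1,-1],
)

```text
t: 17.0
tcp_pos: [0.6221, -0.1405, 0.1794]
tool_rot: [-180.0, 0.1, -175.2]
contact_force: [-1.1, 0.5, 5.0]
width: 0.0389
```

Side view shows the light blank's far corners at (230,220) and (402,230), against expected (236,216) and (406,229). That puts the pile within about 1 mm. The red blank is gripped, so I carry it over.

>>> drive_tool(
  dp=[
    [0,0,1],
    [0,0,3],
    [0,0,4],
    [0,0,4],
    [0,0,2.2],
    [0,0,0],
  ],
  rot=[
    [0,0,0],
    [0,0,0],
    [0,0,0],
    [0,0,0],
    [0,0,0],
    [0,0,0],
  ],
  claw=[-1,-1,-1,-1,-1,-1],
)

```text
t: 17.6
tcp_pos: [0.6221, -0.1404, 0.3247]
tool_rot: [-179.9, 0.3, -175.2]
contact_force: [0.0, 1.0, 0.5]
width: 0.0388
```

>>> drive_tool(
  dp=[
    [-0.75,2.7,0],
    [-0.75,2.7,0],
    [-0.75,2.7,0],
    [-0.75,2.7,0],
    [-0.75,2.7,0],
    [-0.75,2.7,0],
    [-0.75,2.7,0],
    [-0.75,2.7,0],
    [-0.75,2.7,0],
    [-0.75,2.7,0],
    [-0.75,2.7,0],
    [-0.82,2.58,0],
  ],
  rot=[
    [0,0,-0.13],
    [0,0,-0.13],
    [0,0,-0.13],
    [0,0,-0.13],
    [0,0,-0.13],
    [0,0,-0.13],
    [0,0,-0.13],
    [0,0,-0.13],
    [0,0,-0.13],
    [0,0,-0.13],
    [0,0,-0.13],
    [0,0,-0.134],
  ],
  claw=[-1,-1,-1,-1,-1,-1,-1,-1,-1,-1,-1,-1],
)

```text
t: 18.8
tcp_pos: [0.5306, 0.1834, 0.3197]
tool_rot: [-179.9, 0.0, 94.8]
contact_force: [-0.4, -1.1, -0.5]
width: 0.0388
```

>>> drive_tool(
  dp=[
    [0,0,-2],
    [0,0,-3],
    [0,0,-1.5],
    [0,0,-0.5],
    [0,0,0],
    [0,0,0],
  ],
  rot=[
    [0,0,0],
    [0,0,0],
    [0,0,0],
    [0,0,0],
    [0,0,0],
    [0,0,0],
  ],
  claw=[-1,-1,-1,-1,-1,-1],
)

```text
t: 19.4
tcp_pos: [0.5314, 0.1823, 0.251]
tool_rot: [180.0, -0.0, 95.2]
contact_force: [-0.4, -0.4, 0.1]
width: 0.0392
```

>>> drive_tool(
  dp=[
    [0,0,-0.6],
    [0,0,-0.4],
    [0,0,-0.2],
    [0,0,-0.13],
    [0,0,0],
    [0,0,0],
  ],
  rot=[
    [0,0,0],
    [0,0,0],
    [0,0,0],
    [0,0,0],
    [0,0,0],
    [0,0,0],
  ],
  claw=[-1,-1,-1,-1,-1,-1],
)

```text
t: 20.0
tcp_pos: [0.5312, 0.1824, 0.2374]
tool_rot: [180.0, -0.0, 95.2]
contact_force: [-0.4, -0.2, 1.1]
width: 0.0392
```

>>> drive_tool(
  dp=[
    [0,0,0],
    [0,0,0],
    [0,0,0],
    [0,0,0],
    [0,0,2],
    [0,0,4],
    [0,0,4.5],
    [0,0,4.5],
    [0,0,4.5],
    [0,0,4.5],
    [0,0,1.5],
    [0,0,0],
  ],
  rot=[
    [0,0,0],
    [0,0,0],
    [0,0,0],
    [0,0,0],
    [0,0,0],
    [0,0,0],
    [0,0,0],
    [0,0,0],
    [0,0,0],
    [0,0,0],
    [0,0,0],
    [0,0,0],
  ],
  claw=[0.4,0.8,0.8,1,1,1,1,1,1,-1,-1,-1],
)

```text
t: 21.2
tcp_pos: [0.5309, 0.1823, 0.4946]
tool_rot: [179.7, -0.0, 95.2]
contact_force: [-0.0, -0.5, -1.1]
width: 0.044
```

>>> drive_tool(
  dp=[
    [-0.3,4,0],
    [-0.3,4,0],
    [-0.3,4,0],
    [-0.3,4,0],
    [-0.4,4,0],
    [0,0,0],
    [0,0,0],
  ],
  rot=[
    [0,0,0],
    [0,0,0],
    [0,0,0],
    [0,0,0],
    [0,0,0],
    [0,0,0],
    [0,0,0],
  ],
  claw=[-1,-1,-1,-1,-1,-1,-1],
)

```text
t: 21.9
tcp_pos: [0.515, 0.3831, 0.49]
tool_rot: [-179.8, 0.1, 95.2]
contact_force: [-0.2, -0.5, 0.5]
width: -0.0003
```

```bash
python3 - <<'E'
from h import *
q=r.sense(); print(q['tcp_pos'],q['tool_rot'],q['contact_force'],q['width'])
a=snap('side'); b=snap('top')
crop(a,295,320,90,110,5,'a.png'); crop(b,160,215,110,80,5,'b2.png')
A=cv2.imread('pics/a.png');B=cv2.imread('pics/b2.png')
A=cv2.resize(A,(245,300)); out=np.zeros((550,800,3),np.uint8); out[:400,:550]=B; out[:300,555:800]=A; cv2.imwrite('pics/c3.png',out)
E
```

```text
[0.51504039 0.38312559 0.49003066] [-1.79848793e+02  8.48356279e-02  9.52482163e+01] [-0.1747087  -0.53159337  0.53274668] -0.0002691040590172693
```

View pics/c3.png

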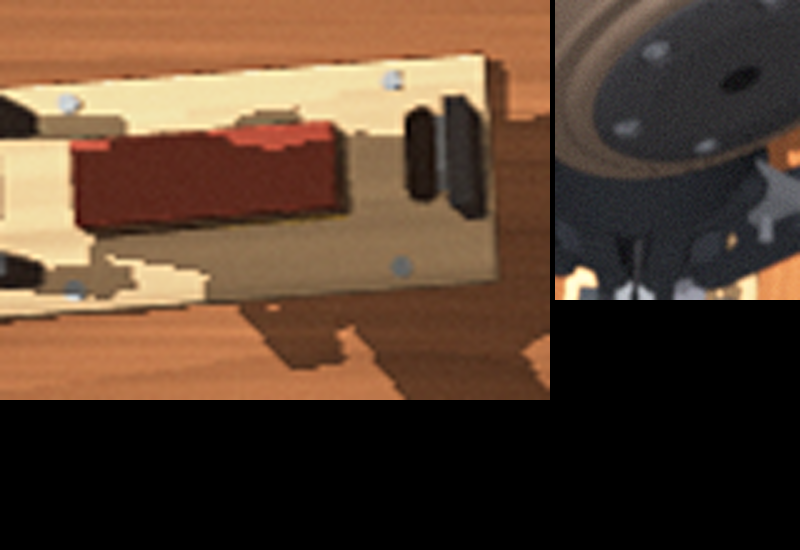

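Top view: red lies on the pile with top corners at about (72,142), (334,123), (340,209), (78,228), and the layers look flush. The side view is blocked by the gripper.

```bash
python3 - <<'E'
from h import *
print(fit(load('top'),[(72,142),(334,123),(340,209),(78,228)],.078,.12,.04,5,(160,215)))
E
```

```text
(array([0.5307, 0.1796]), np.float64(-85.13), array([119.7,  39.7, 119.3,  39.6]))
```

>>> drive_tool(
  dp=[
    [0,0,-3],
    [0,0,-4],
    [0,0,-2],
    [0,0,0],
    [0,0,0],
  ],
  rot=[
    [0,0,0],
    [0,0,0],
    [0,0,0],
    [0,0,0],
    [0,0,0],
  ],
  claw=[-1,-1,-1,-1,-1],
)

```text
t: 22.5
tcp_pos: [0.5157, 0.3817, 0.4029]
tool_rot: [180.0, -0.0, 95.1]
contact_force: [-0.0, 0.8, 0.3]
width: -0.0
```

>>> drive_tool(
  dp=[
    [0.12,-1.5,0],
    [0.12,-1.5,0],
    [0.12,-1.5,0],
    [0.12,-1.5,0],
    [0.12,-1.5,0],
    [0.12,-1.5,0],
  ],
  rot=[
    [0,0,0],
    [0,0,0],
    [0,0,0],
    [0,0,0],
    [0,0,0],
    [0,0,0],
  ],
  claw=[-1,-1,-1,-1,-1,-1],
)

```text
t: 23.1
tcp_pos: [0.5224, 0.2907, 0.4026]
tool_rot: [180.0, -0.0, 95.1]
contact_force: [1.0, 2.2, 0.7]
width: 0.0
```

>>> drive_tool(
  dp=[
    [0.12,-1.5,0],
    [0.12,-1.5,0],
    [0.12,-1.5,0],
    [0.12,-1.5,0],
    [0.12,-1.5,0],
    [0.12,-1.5,0],
    [0,0,0],
    [0,0,0],
    [0,0,0],
  ],
  rot=[
    [0,0,0],
    [0,0,0],
    [0,0,0],
    [0,0,0],
    [0,0,0],
    [0,0,0],
    [0,0,0],
    [0,0,0],
    [0,0,0],
  ],
  claw=[-1,-1,-1,-1,-1,-1,-1,-1,-1],
)

```text
t: 24.0
tcp_pos: [0.5296, 0.2027, 0.4022]
tool_rot: [180.0, -0.0, 95.2]
contact_force: [0.3, 0.8, 0.7]
width: 0.0001
```

```bash
python3 - <<'E'
from h import *
b=snap('side'); crop(b,250,260,180,220,2.5,'c4.png')
E
```

View pics/c4.png

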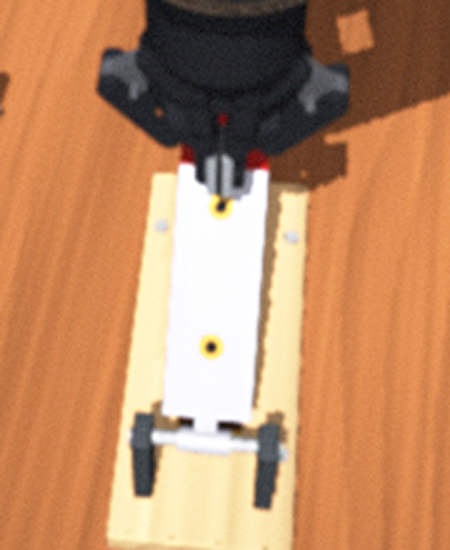

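The plate has fallen onto the roller, with its red end at about (222,158). I move over the pad and press.

>>> drive_tool(
  dp=[
    [0.3,-3.5,0],
    [0.3,-3.5,-1],
    [0.2,-2.7,-3],
    [0,0,-4],
    [0,0,-2.5],
    [0,0,-1],
    [0,0,0],
    [0,0,0],
  ],
  rot=[
    [0,0,0],
    [0,0,0],
    [0,0,0],
    [0,0,0],
    [0,0,0],
    [0,0,0],
    [0,0,0],
    [0,0,0],
  ],
  claw=[-1,-1,-1,-1,-1,-1,-1,-1],
)

```text
t: 24.85
tcp_pos: [0.5379, 0.1058, 0.2882]
tool_rot: [179.9, 0.0, 95.2]
contact_force: [1.1, 0.7, 0.8]
width: 0.0001
```

>>> drive_tool(
  dp=[
    [0,0,-0.4],
    [0,0,-0.4],
    [0,0,-0.3],
    [0,0,-0.2],
    [0,0,0],
  ],
  rot=[
    [0,0,0],
    [0,0,0],
    [0,0,0],
    [0,0,0],
    [0,0,0],
  ],
  claw=[-1,-1,-1,-1,-1],
)

```text
t: 25.35
tcp_pos: [0.5376, 0.1054, 0.274]
tool_rot: [-180.0, -0.0, 95.2]
contact_force: [-0.5, -1.1, 0.3]
width: -0.0003
```

>>> drive_tool(
  dp=[
    [0,0,-0.2],
    [0,0,-0.2],
    [0,0,-0.2],
    [0,0,0],
  ],
  rot=[
    [0,0,0],
    [0,0,0],
    [0,0,0],
    [0,0,0],
  ],
  claw=[-1,-1,-1,-1],
)

```text
t: 25.75
tcp_pos: [0.5377, 0.1052, 0.2684]
tool_rot: [180.0, 0.0, 95.2]
contact_force: [0.0, -1.2, 2.1]
width: 0.0001
```

>>> drive_tool(
  dp=[
    [0,0,-0.15],
    [0,0,-0.15],
    [0,0,0],
  ],
  rot=[
    [0,0,0],
    [0,0,0],
    [0,0,0],
  ],
  claw=[-1,-1,-1],
)

```text
t: 26.05
tcp_pos: [0.5376, 0.1053, 0.2652]
tool_rot: [180.0, -0.0, 95.1]
contact_force: [0.2, 0.5, 0.1]
width: 0.0002
```

>>> drive_tool(
  dp=[
    [0,0,-0.2],
    [0,0,-0.2],
    [0,0,-0.1],
    [0,0,0],
  ],
  rot=[
    [0,0,0],
    [0,0,0],
    [0,0,0],
    [0,0,0],
  ],
  claw=[-1,-1,-1,-1],
)

```text
t: 26.45
tcp_pos: [0.5376, 0.1055, 0.2599]
tool_rot: [-180.0, -0.0, 95.2]
contact_force: [0.1, 0.3, 0.3]
width: -0.0003
```

>>> drive_tool(
  dp=[
    [0,0,-0.1],
    [0,0,-0.1],
    [0,0,0],
  ],
  rot=[
    [0,0,0],
    [0,0,0],
    [0,0,0],
  ],
  claw=[-1,-1,-1],
)

```text
t: 26.75
tcp_pos: [0.5376, 0.1054, 0.2591]
tool_rot: [180.0, -0.0, 95.2]
contact_force: [-3.4, -0.4, 11.6]
width: 0.0
```

A stop at TCP z 0.259 (tip 0.086) with 12 N means the plate is shut. I lift clear and check.

>>> drive_tool(
  dp=[
    [0,0,2],
    [0,0,4],
    [0,0,4],
    [0,-3,4],
    [0,-4,2],
    [0,-4,0],
    [0,-4,0],
    [0,-4,0],
    [0,-4,0],
    [0,-3,0],
    [0,0,0],
  ],
  rot=[
    [0,0,0],
    [0,0,0],
    [0,0,0],
    [0,0,0],
    [0,0,0],
    [0,0,0],
    [0,0,0],
    [0,0,0],
    [0,0,0],
    [0,0,0],
    [0,0,0],
  ],
  claw=[-1,-1,-1,-1,-1,-1,-1,-1,-1,-1,-1],
)

```text
t: 27.85
tcp_pos: [0.5375, -0.1576, 0.418]
tool_rot: [180.0, 0.0, 95.0]
contact_force: [-0.6, 1.0, -0.8]
width: 0.0002
```

```bash
python3 - <<'E'
from h import *
q=r.sense(); print(q['tcp_pos'],q['contact_force'])
b=snap('side'); crop(b,270,290,120,190,3.1,'c5.png')
m=np.array([.5313,.1830]);a=np.radians(94.75);y=np.array([np.cos(a),np.sin(a)]);x=np.array([y[1],-y[0]])
for th in(0,.07):
  P=[[*(m+y*(.095-.157*np.cos(th))+x*k),.083+.003+.157*np.sin(th)] for k in(-.025,.025)]
  print(th,((proj(b,P)-[270,290]+.5)*3.1).round(1))
E
```

```text
[ 0.53746168 -0.15759473  0.41796441] [-0.62853167  1.02166567 -0.77329808]
0 [[269.5 164. ]
 [173.7 155.9]]
0.07 [[270.4 152.9]
 [173.7 144.7]]
```

View pics/c5.png

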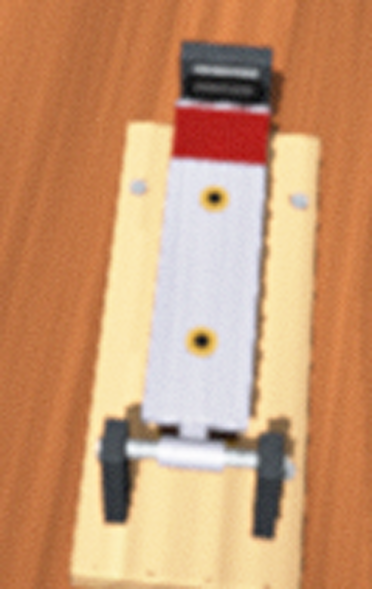

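The pad's inner edge runs from (174,156) to (267,163). For a shut plate I predict (174,156) and (270,164), and for one resting on the roller (174,145) and (270,153). So the plate is held shut, and I hand the job in.

```bash
python3 -c "
from workcell import r
print(r.job_done())"
```

```text
the job is handed in; nothing more can be done
None
```

The three blanks are stacked on the yellow mark (dark, light, red), each set down gently at 1–5 N and released before the next. The guide plate is swung over and snapped under the catch. I handed the job in at about 28 s; no verdict was reported.

- **Guide plate:** with the tool lifted clear, the last side picture matches angle 0 within about 1 mm, and not the 0.07 rad resting position. While pressing, the stop came at the height expected for shut, with about 12 N.
- **Dark blank:** measured about 2 mm and 1° from the mark, inside the 8 mm and 0.08 rad limits.
- **Light blank:** the arm hid it from above except for one corner, which read 2–3 mm off. The side view put it within about 1.5 mm, so the two readings disagree slightly.
- **Red blank:** measured about 2.3 mm from the dark one along the pile. The gripper positions when light and red were set down differ by only about 0.2 mm. I took the rest as calibration error and did not correct it.
- **Not checked:** the plate and arm hid the pile in the last view, so I did not measure the blanks again after pressing.
- **Glue, tape and hammer:** I never moved the arm near them, but did not measure them again at the end.

I viewed 12 pictures, two over the budget of 10.

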